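Brush the offcuts out of the tile cutter

ROBOT

A 7-joint arm with a two-finger parallel gripper is mounted at the origin on the work surface. World frame = base frame: x ahead of the robot, y to its left, z up, the work surface at z = 0. Lengths are in m, angles in rad, forces in N, time in s.
With the tool pointing down it reaches from about 0.4 to 0.9 m from the base axis. Payload 5.5 kg.
Tool frame: the origin (TCP) lies midway between the tips of the shut fingers; the grasp point (between the pads) lies 19 mm behind it (manip.grip_depth is the distance from the TCP to the grasp point, in m); z points along the fingers, y is the line along which they close (so a half turn about z gives the same grasp; the last joint's range is limited). The gripper opens to 92 mm and grips with 3 to 60 N. Pads are 19 mm wide; open, the fingers measure 130 mm over their backs; the gripper's body (75 mm by 190 mm) begins 47 mm behind the grasp point.
Start: joints at [1.402, 0.501, -0.427, 1.55, 0.221, 1.138, -0.21], TCP at [0.272, -0.59, 0.227] pointing down, gripper open.
Joint ranges: [-2.88, 2.88], [-0.31, 2.03], [-1.54, 1.56], [0.2, 2.42], [-1.41, 4.55], [0.19, 2.02], [-2.57, 2.57]. Speed limits (rad/s): [2.57, 2.57, 3.14, 3.14, 3.14, 3.14, 3.14].

INTERFACE

Orientations are given as a unit quaternion [x, y, z, w].
In Python, from bench import manip, effector, viewer gives the robot as it stands. Calls block until the motion is done:
- manip.move_pose(position, orientation): joint-space move of the TCP to a pose.
- manip.servo_line(position, ori=None, vel=0.15): straight line of the TCP; ori=None keeps the orientation; vel is the mean speed in m/s.
- manip.movej(angles): joint-space move.
- effector.open_jaws() and effector.close(f_grip=None): open the fingers fully, or close them until they stop; f_grip is the grip in N (None keeps the last).
- manip.sleep(seconds).
- manip.solve_ik(position, orientation): joint angles nearest the present ones, or None.
- viewer.get_image(name): name is "side" or "top"; returns the picture (480x640x3 uint8, red, green, blue); there is no depth.
- viewer.get_calibration(name): a dict with "vfov" (degrees; the focal length in pixels is half the picture's height over the tangent of half this angle, whatever the lens; pixels are square), "cx", "cy" (the principal point, pixels), "eye" and "attitude" of the camera in the world. Camera axes: x right, y down, z forward; pixel columns grow to the right and rows downward; lengths in m; the calibration is good to about 2 mm. A picture is of the moment at which its call begins. get_calibration takes no time and is no camera call.
A pose or a line that the arm cannot do raises manip.PlanningError and nothing moves.
- manip.hand_in(): hands the job in; it is judged then, once.
Readings, each from a call of its own:
- manip.current_clock(): time.
- manip.current_q(): joint angles.
- manip.current_joint_velocities(): joint speeds.
- manip.current_tau(): joint torques, N m.
- manip.current_tool_pos(): TCP position.
- manip.current_tcp_rot(): TCP orientation.
- manip.current_force(): force on the tool from outside, world axes, zero at the start.
- manip.current_wrist_torque(): the same for the moment, N m.
- manip.current_finger_gap(): finger opening in m.
- manip.current_gripper_force(): force on a finger pad.
Only numpy, scipy, OpenCV 4.12 (cv2) and the standard library are available. Lean on these libraries where they do the work, as an engineer would, in place of code of your own. Each camera call takes 0.05 s, during which the arm holds its last target. There are 200 camera calls.

TASK

Clear the tile cutter for the next cut: slide its scoring carriage right up to the stop at the fence end, take the dusting brush from its slanted rest and, with the brush only, sweep all four tile offcuts from under the rail off the near edge of the bed into the black tray. Leave the whole tile on the bed, and the other things on the table, where they are, and finally stand the brush back in the pocket of its rest, bristles down.

Things in the scene. Friction and masses are not known exactly. Their poses are not given: they have to be found in the camera images.
- bed (a point): middle of the top face of the flat bed of the fixed bench tile cutter, 35 mm above the table, straight under the rail. Axes: x across the bed (negative = towards the long open edge nearest the robot), y along the rail to the fence end, z up. The bed is 150 mm wide (edges at x = +-75 mm, no lip) and 500 mm long
- rail_under (a point): middle of the underside of the cutter's one aluminium rail, straight above bed (same axes). The rail runs along y at x = 0, 20 mm wide and 40 mm high, its underside 80 mm above the bed; a post 50 mm wide in x (90 mm at its foot) and 28 mm thick carries it at each end, y = +-236 mm
- fence_top (a point): middle of the top of the fence (same axes as bed): a bar 12 mm thick (y), 148 mm long (x) and 14 mm high, across the bed 190 mm from the bed's middle. It marks the fence end
- carriage (a joint): travel of the scoring carriage on the rail, m: 0 = against its stop at the fence end; grows away from the fence, up to 0.32. A grey block round the rail, 60 mm (x) by 64 mm (y); with its wheel holder it blocks the space from 16 mm over the bed to above the rail. Its middle is at y = 175 mm minus this value, from bed. It slides stiffly (about 3 N) and stays where left
- carriage_grip (a point): middle of the black rubber grip of the carriage's lever: 26 mm thick, 65 mm long, leaning 30 degrees from vertical away from the fence; its top end is 41 mm higher than this point. Rigid with the carriage. With the carriage at its stop this point is at x = 0, y = 133 mm, z = 218 mm from bed
- tile_mid (a point): centre, half-way up, of the whole square tile, 98 x 98 x 9 mm, white glaze, loose, 190 g, lying on the bed under the rail beside the fence, nearly square with the bed. It is still to be cut and stays where it is
- tray_floor (a point): middle of the inner floor of the shallow black tray on the table along the near long edge of the bed: 105 mm wide (its x, across), 270 mm long (its y, along the bed), 20 mm high, walls and floor 3 mm; loose, 350 g. Its wall stands within 6 mm of the bed's side and 15 mm lower than the bed
- rest_pocket (a point): centre of the pocket floor of the fixed plywood brush rest (left or right of the cutter). The rest's z is up; the pocket rises from this point along (-0.5, 0, 0.866) in the rest's axes, so the handle leans 30 degrees to the robot's side. Inside it is 84 mm deep, 100 mm wide (the rest's y) and 34 mm across, walls 6 mm; floor square to that direction
- brush_grip (a point): place to hold on the handle of the flat dusting brush, 157 mm from the bristle ends, 43 mm from the handle's end. Axes: z along the brush from bristles to handle end, y its width, x its thickness. Handle 22 mm (y) by 16 mm (x), 107 mm long. 120 g. It starts in the pocket of the rest, bristles down, leaning 30 degrees
- brush_tip (a point): middle of the bristle ends of the brush, axes as brush_grip. The stiff bristles are a block 80 mm wide (y), 14 mm thick (x), 50 mm long (z); then comes a wooden stock 84 x 18 mm, 30 mm long, then the handle
- scrap0_mid (a point): a chunky broken tile offcut, glazed white on top with a red-brown clay body, irregular, 24 to 36 mm long, 17 to 27 mm wide, 10 mm thick, 18 g, lying flat on the cutter's bed (often hidden from above by the rail); this point is at its centre, half-way up
- scrap1_mid (a point): a chunky broken tile offcut, glazed white on top with a red-brown clay body, irregular, 24 to 36 mm long, 17 to 27 mm wide, 10 mm thick, 18 g, lying flat on the cutter's bed (often hidden from above by the rail); this point is at its centre, half-way up
- scrap2_mid (a point): a chunky broken tile offcut, glazed white on top with a red-brown clay body, irregular, 24 to 36 mm long, 17 to 27 mm wide, 10 mm thick, 18 g, lying flat on the cutter's bed (often hidden from above by the rail); this point is at its centre, half-way up
- scrap3_mid (a point): a chunky broken tile offcut, glazed white on top with a red-brown clay body, irregular, 24 to 36 mm long, 17 to 27 mm wide, 10 mm thick, 18 g, lying flat on the cutter's bed (often hidden from above by the rail); this point is at its centre, half-way up
- bowl: loose blue bowl, 110 mm across, 55 mm high, beside the work; origin under its centre
- dropper: loose amber dropper bottle, 44 mm across, 136 mm high, beside an end of the cutter; origin under its centre
- spray: loose clear pump spray bottle, 52 mm across, 145 mm high, beside an end of the cutter; origin under its centre
- jar: loose glass jar with a steel lid, 60 mm across, 60 mm high, near the left end of the tray; origin under its centre
- pot: loose frosted plastic tumbler with pens, 80 mm across, 100 mm high (pens to 170 mm); origin under its centre
- nippers: loose tile nippers lying on the table, 170 mm long, 60 mm wide, 16 mm high; origin near the pivot

How it is judged:
On the way, in this order (a step that is already met when the one before it is completed fails the run):
1. the brush is drawn out of its rest (distance between brush_tip and rest_pocket above 0.12 m), for 0.1 s.
2. all four offcuts lie in the tray (x of scrap0_mid in the frame of tray_floor between -0.0525 and 0.0525 m and y of scrap0_mid in the frame of tray_floor between -0.135 and 0.135 m and z of each of scrap0_mid, scrap1_mid, scrap2_mid, scrap3_mid in the frame of tray_floor below 0.028 m and x of scrap1_mid in the frame of tray_floor between -0.0525 and 0.0525 m and y of scrap1_mid in the frame of tray_floor between -0.135 and 0.135 m and x of scrap2_mid in the frame of tray_floor between -0.0525 and 0.0525 m and y of scrap2_mid in the frame of tray_floor between -0.135 and 0.135 m and x of scrap3_mid in the frame of tray_floor between -0.0525 and 0.0525 m and y of scrap3_mid in the frame of tray_floor between -0.135 and 0.135 m), for 0.2 s.
At the end, for the whole second after the job is handed in: All four offcuts lie in the tray (centres inside its outline, under 28 mm above its floor); carriage within 12 mm of its stop; whole tile within 12 mm of where it lay; brush at rest in the pocket, bristle ends within 30 mm of the middle of the pocket floor (all of step 2 and value of joint carriage below 0.012 m and distance between brush_tip and rest_pocket below 0.03 m and angle between brush_grip's own z axis and vertical below 0.8 rad and distance of tile_mid from where it was at the start of the episode below 0.012 m and linear speed of brush below 0.02 m/s); the robot touches nothing.
It fails at once if an offcut is moved with the gripper or arm instead of the brush (contact force between any of the fingers, the arm and scrap0 above 0.5 N or contact force between any of the fingers, the arm and scrap1 above 0.5 N or contact force between any of the fingers, the arm and scrap2 above 0.5 N or contact force between any of the fingers, the arm and scrap3 above 0.5 N).
It fails at once if another thing on the table is knocked out of its place (moved more than 40 mm) (distance of any of bowl, dropper, spray, jar, pot, nippers from where it was at the start of the episode above 0.04 m).
It fails at once if the whole tile is pushed out of its place (more than 20 mm) (distance of tile_mid from where it was at the start of the episode above 0.02 m).
It also fails if it takes over 72 s, if anything falls off the work surface, if the arm or the gripper's body presses on something with over 40 N, if the wrist force passes 120 N, or if a joint passes its speed limit or range.

## Working session

There is one attempt and no reset: what is moved stays moved. The work goes in short steps, each a Python script; the robot and the scene stay as the last script left them, time stands still between calls to the robot, and variables do not carry over. Pictures are saved under pics/ and viewed, at most 10 in all, crops included, and the job is handed in when it is done.

```bash
mkdir -p pics; ls; python3 - <<'E'
from bench import manip, effector, viewer
import cv2
for n in("side","top"):
    im=viewer.get_image(n); cv2.imwrite(f"pics/{n}0.png",im[:,:,::-1]); print(viewer.get_calibration(n))
print(manip.current_clock(),manip.current_tool_pos(),manip.current_tcp_rot(),manip.grip_depth)
E
```

```text
pics
{'vfov': 57.082325147454135, 'cx': 318.59637045700777, 'cy': 241.28072705779672, 'eye': array([0.02613787, 0.72551275, 0.79959902]), 'attitude': array([-0.25557835,  0.84665012, -0.44776221,  0.13180399])}
{'vfov': 42.61405920667293, 'cx': 318.3245269380076, 'cy': 230.23913565642997, 'eye': array([ 0.42245172, -0.01332133,  2.16817945]), 'attitude': array([-0.7067289 ,  0.70689069, -0.01609144,  0.02410165])}
0.1 [ 0.27172303 -0.58980471  0.22577512] [ 9.76783438e-01  2.14227373e-01 -1.47435442e-04 -8.52137319e-04] 0.0188
```

View pics/side0.png

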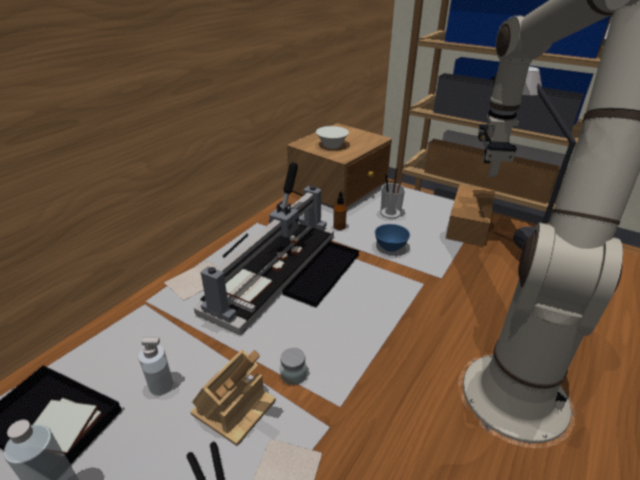

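View pics/top0.png

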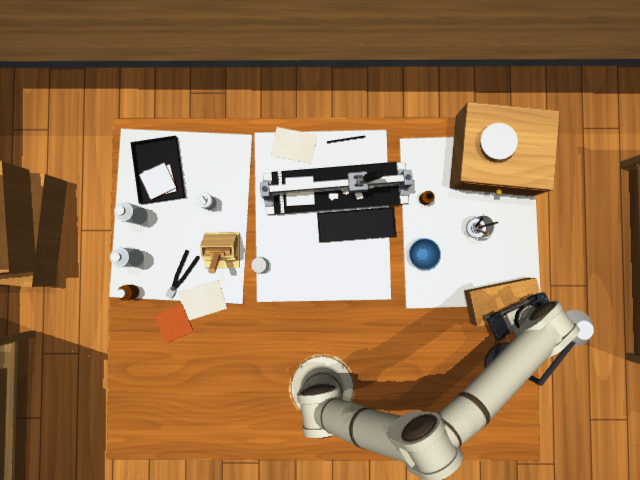

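The top view shows the fence end of the cutter on the left (about 268,190) and the carriage at about (358,181). The tray is at (357,225) and the brush rest at (220,250). Next I'll view enlarged crops.

```bash
python3 - <<'E'
import cv2,numpy as np
t=cv2.imread("pics/top0.png"); s=cv2.imread("pics/side0.png")
def crop(im,x,y,w,h,k):
    c=cv2.resize(im[y:y+h,x:x+w],None,fx=k,fy=k,interpolation=cv2.INTER_CUBIC)
    for i in range((x+19)//20*20,x+w,20):
        cv2.line(c,((i-x)*k,0),((i-x)*k,5),(0,0,255),1);cv2.putText(c,str(i),((i-x)*k+2,12),0,.4,(0,0,255))
    for i in range((y+19)//20*20,y+h,20):
        cv2.line(c,(0,(i-y)*k),(5,(i-y)*k),(0,0,255),1);cv2.putText(c,str(i),(8,(i-y)*k+4),0,.4,(0,0,255))
    return c
a=crop(t,255,155,165,92,4)[:, :660]
cv2.imwrite("pics/c1.png",cv2.resize(crop(t,255,155,160,92,5),None,fx=1,fy=1))
cv2.imwrite("pics/c2.png",crop(s,190,160,160,120,5)[:600])
r1=crop(t,195,225,55,55,7); r2=crop(s,185,340,100,100,4)
o=np.zeros((400,800,3),np.uint8); o[:385,:385]=r1; o[:400,400:800]=r2
cv2.imwrite("pics/c3.png",o)
E
```

```text
(no output)
```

View pics/c1.png

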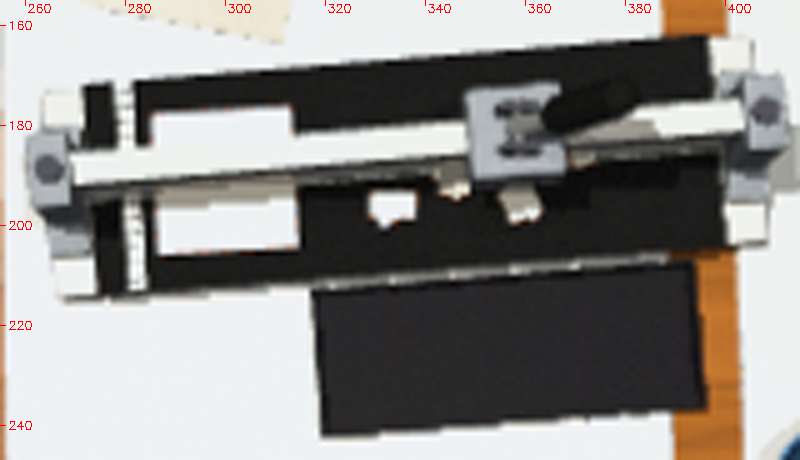

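View pics/c2.png

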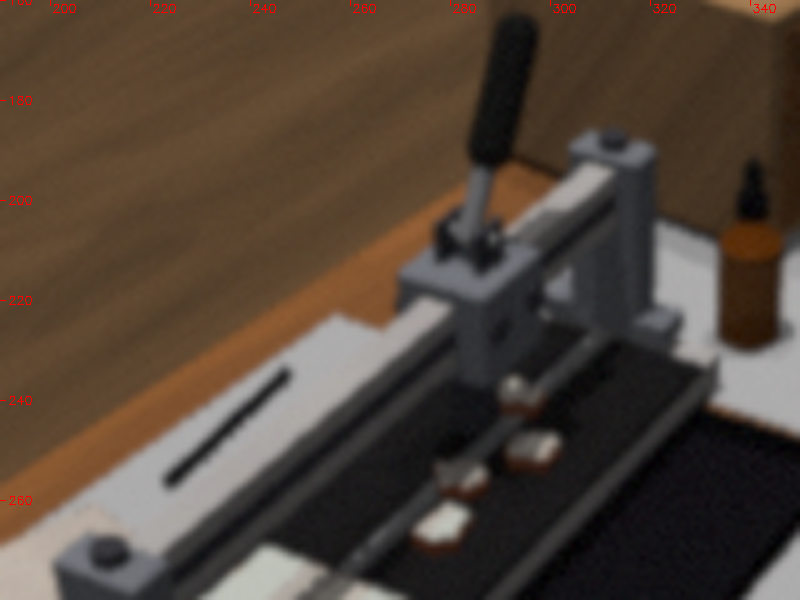

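View pics/c3.png

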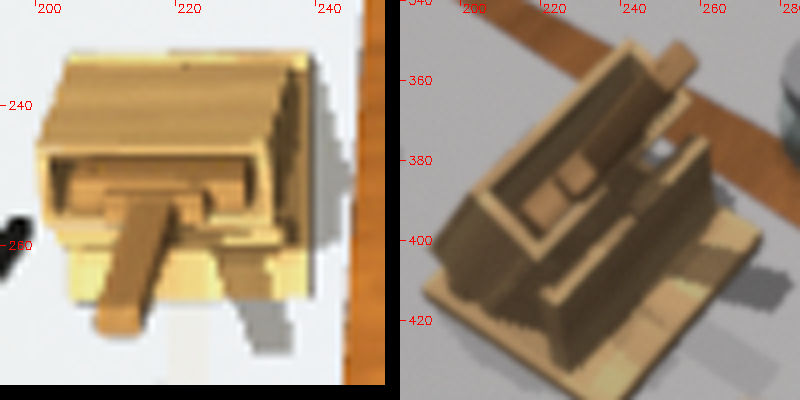

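The crops show these pixel positions:

| Item | Top view | Side view |
|---|---|---|
| Offcuts | (332,196), (346,191), (359,195), (369,187) | (278,264), (282,255), (297,249), (294,238) |
| Grip middle | not read | (291,178) |
| Brush handle end | (212,272) | (255,352) |
| Pocket rim back corners | (201,246), (234,246) | (204,388), (242,350) |

Triangulating next.

```bash
cat > geo.py <<'E'
import numpy as np
from scipy.spatial.transform import Rotation as R
from scipy.optimize import least_squares
from bench import viewer
C={n:viewer.get_calibration(n) for n in("side","top")}
def ray(n,p):
    c=C[n];f=240/np.tan(np.radians(c["vfov"]/2))
    return np.array(c["eye"]),R.from_quat(c["attitude"]).apply([(p[0]-c["cx"])/f,(p[1]-c["cy"])/f,1])
def onz(n,p,z):
    e,d=ray(n,p);return e+d*(z-e[2])/d[2]
def proj(n,P):
    c=C[n];f=240/np.tan(np.radians(c["vfov"]/2))
    v=R.from_quat(c["attitude"]).inv().apply(np.asarray(P)-c["eye"])
    return v[...,:2]/v[...,2:]*f+[c["cx"],c["cy"]]
def tri(ps,pt):
    e1,d1=ray("side",ps);e2,d2=ray("top",pt)
    t=np.linalg.lstsq(np.c_[d1,-d2],e2-e1,rcond=None)[0]
    a,b=e1+d1*t[0],e2+d2*t[1];return (a+b)/2,np.linalg.norm(a-b)
E
cat > m.py <<'E'
from geo import *
np.set_printoptions(precision=4,suppress=True)
T={(-.075,.25,0):(268.6,214.6),(.075,-.25,0):(405,162),(-.075,-.25,0):(408.6,204),(.075,.25,0):(263.4,173.4)}
def cut(p,l):
    c,s=np.cos(p[2]),np.sin(p[2]);return np.array([p[0]+c*l[0]-s*l[1],p[1]+s*l[0]+c*l[1],.035+l[2]])
def res(p):
    r=[proj("top",cut(p,k))-v for k,v in T.items()]
    for y,a,b in((.236,(265,189),(212,269.6)),(-.236,(408.4,177),(312.8,188))):
        P=cut(p,(0,y,p[3]));r+=[proj("top",P)-a,proj("side",P)-b]
    return np.concatenate(r)
s=least_squares(res,[.62,0,0,.13]);p=s.x;print("cutter",p,"res",s.fun)
np.save("cut.npy",p[:3])
def loc(P):
    c,s=np.cos(p[2]),np.sin(p[2]);d=P-[p[0],p[1],.035];return np.array([c*d[0]+s*d[1],-s*d[0]+c*d[1],d[2]])
for a,b in (((278.4,264.4),(332,196.5)),((282.4,254.6),(346,191.5)),((296.6,249.4),(358.8,195.5)),((294,238),(369,187))):
    print("scrap",loc(onz("side",a,.042)),loc(onz("top",b,.045)))
for q in((312.6+5,213),(393.6,207.4),(396.4,236.6),(319.2,242.2)): print("tray",onz("top",q,.02),loc(onz("top",q,.02)))
for q in((285.5,177.5),(313.3,175.8),(286.8,206),(314.8,204.3)): print("tile",loc(onz("top",q,.044)))
print("fence",loc(onz("top",(282.5,206),.049)))
print("carr",loc(onz("top",(358.2,181),.175)))
for nm,a,b in(("handle end",(255.5,352),(211.9,272)),("LB",(203.8,388),(200.7,246.1)),("RB",(242.5,350),(233.6,245.7)),("base R near",(275.5,399.3),(239,267.6)),("base L near",(243.8,440),(205,267.9)),("grip top",(293.6,165),(379,173))):
    print(nm,*tri(a,b))
for d in(.1,.15,.2): print(d, proj("side",cut(p,(0,.133-d,.218))),proj("top",cut(p,(0,.133-d,.218))))
E
python3 m.py
```

```text
cutter [ 0.691  -0.0507  0.0784  0.1312] res [-2.4914  0.538   0.7228 -0.9029  0.8539 -0.2223 -0.4413 -0.9205 -0.1612
 -0.2204  0.9122  0.1834  0.2689  0.3385  0.3748 -0.3596]
scrap [-0.0266  0.0107  0.007 ] [-0.0294  0.0164  0.01  ]
scrap [-0.011  -0.0344  0.007 ] [-0.0159 -0.0333  0.01  ]
scrap [-0.0334 -0.077   0.007 ] [-0.0333 -0.0764  0.01  ]
scrap [ 0.005  -0.1248  0.007 ] [-0.0066 -0.114   0.01  ]
tray [0.6052 0.0136 0.02  ] [-0.0805  0.0708 -0.015 ]
tray [ 0.6246 -0.2524  0.02  ] [-0.0819 -0.1959 -0.015 ]
tray [ 0.5223 -0.2615  0.02  ] [-0.1846 -0.1969 -0.015 ]
tray [0.5029 0.008  0.02  ] [-0.1829  0.0733 -0.015 ]
tile [0.0498 0.1723 0.009 ]
tile [0.048  0.0754 0.009 ]
tile [-0.0498  0.1753  0.009 ]
tile [-0.0516  0.078   0.009 ]
fence [-0.0491  0.1898  0.014 ]
carr [-0.     -0.0701  0.14  ]
handle end [0.4015 0.3478 0.2103] 0.0011348385325996237
LB [0.4871 0.4045 0.1124] 0.0017795881675985127
RB [0.4889 0.2946 0.1116] 0.002957608538386985
base R near [0.4149 0.2907 0.0033] 0.0017205147876432913
base L near [0.4091 0.4045 0.0143] 0.010441033715084074
grip top [ 0.705  -0.1798  0.2835] 0.0031085862901816088
0.1 [260.9866 199.8253] [326.7014 180.2039]
0.15 [272.0083 191.7517] [342.6219 178.9368]
0.2 [282.3615 184.1678] [358.5481 177.6693]
```

```bash
cat > hp.py <<'E'
import numpy as np
from scipy.spatial.transform import Rotation as R
from bench import manip, effector, viewer
cx,cy,cyaw=np.load("cut.npy")
Rb=R.from_euler("z",cyaw)
def bed(x,y,z): return Rb.apply([x,y,z])+[cx,cy,.035]
def orient(z,y):
    z=np.array(z,float);z/=np.linalg.norm(z);y=np.array(y,float);y-=z*(y@z);y/=np.linalg.norm(y)
    return R.from_matrix(np.c_[np.cross(y,z),y,z]).as_quat()
def lever(s=1): return orient([0,0,-1],Rb.apply([s,0,0]))
def tool_brush(th,yaw=0,s=1):   # tool z down the brush axis, leaning th towards the robot; fingers close along thickness
    r=R.from_euler("z",yaw)
    return orient(r.apply([np.sin(th),0,-np.cos(th)]),s*r.apply([np.cos(th),0,np.sin(th)]))
E
python3 - <<'E'
from hp import *
np.set_printoptions(precision=2,suppress=True)
D=np.radians
def t(n,p,o): 
    q=manip.solve_ik(p,o); print(n,np.round(p,3),None if q is None else np.array(q))
for s in(1,-1):
    print("s",s)
    for y,z in((-.11,.4),(-.11,.2),(.133,.2),(.133,.3)): t("lever",bed(0,y,z),lever(s))
    u=np.array([-.5,0,.866]);fl=np.array([.51,.348,.03])
    for d in(.138,.23,.30): t("rest",fl+u*d,tool_brush(D(30),.02,s))
    for th in(38,42):
      for y in(.01,-.05,-.105):
        for x in(.035,-.1):
          a=D(th); t(f"sweep{th}",bed(x-.138*np.sin(a),y,.138*np.cos(a)+.005),tool_brush(a,cyaw,s))
E
```

```text
s 1
lever [ 0.7  -0.16  0.43] [ 0.7   0.69 -1.06  1.01  0.59  1.72 -0.07]
lever [ 0.7  -0.16  0.23] [ 0.7   0.74 -0.88  1.34  0.57  1.32 -0.1 ]
lever [0.68 0.08 0.23] [ 0.49  0.77 -1.09  1.43  0.68  1.35 -0.55]
lever [0.68 0.08 0.34] [ 0.46  0.67 -1.06  1.3   0.57  1.49 -0.47]
rest [0.44 0.35 0.15] [-0.24  0.4  -0.87  2.17  1.21  0.8  -1.94]
rest [0.4  0.35 0.23] [-0.08  0.21 -1.08  2.16  0.93  0.86 -1.74]
rest [0.36 0.35 0.29] [ 0.58 -0.27 -1.53  2.12  0.22  0.73 -1.11]
sweep38 [ 0.64 -0.04  0.15] [ 1.12  0.75 -1.3   2.2   1.76  0.56 -1.3 ]
sweep38 [ 0.51 -0.06  0.15] None
sweep38 [ 0.65 -0.1   0.15] [ 1.11  0.6  -1.08  2.17  1.65  0.3  -1.17]
sweep38 [ 0.51 -0.12  0.15] None
sweep38 [ 0.65 -0.16  0.15] [ 1.21  0.65 -1.09  2.12  1.47  0.28 -0.88]
sweep38 [ 0.52 -0.17  0.15] [-0.61  0.65  1.36  2.42  4.51  0.99  2.07]
sweep42 [ 0.63 -0.04  0.14] [ 1.14  0.79 -1.3   2.27  2.01  0.57 -1.51]
sweep42 [ 0.5  -0.06  0.14] None
sweep42 [ 0.64 -0.1   0.14] [ 1.27  0.82 -1.3   2.23  1.95  0.5  -1.32]
sweep42 [ 0.5  -0.12  0.14] None
sweep42 [ 0.64 -0.16  0.14] [ 1.37  0.86 -1.3   2.18  1.84  
[... 490 characters left out ...]
 -1.43  2.12  0.65  0.88  1.63]
sweep38 [ 0.64 -0.04  0.15] [ 0.81  0.45 -0.85  2.21  1.84  0.21  1.58]
sweep38 [ 0.51 -0.06  0.15] None
sweep38 [ 0.65 -0.1   0.15] [ 1.11  0.6  -1.08  2.17  1.65  0.3   1.97]
sweep38 [ 0.51 -0.12  0.15] None
sweep38 [ 0.65 -0.16  0.15] [ 1.33  0.84 -1.3   2.11  1.58  0.49  2.25]
sweep38 [ 0.52 -0.17  0.15] [-0.61  0.65  1.36  2.42  4.51  0.99 -1.07]
sweep42 [ 0.63 -0.04  0.14] [ 1.14  0.79 -1.3   2.27  2.01  0.57  1.63]
sweep42 [ 0.5  -0.06  0.14] None
sweep42 [ 0.64 -0.1   0.14] [ 1.13  0.62 -1.07  2.23  2.13  0.29  1.52]
sweep42 [ 0.5  -0.12  0.14] None
sweep42 [ 0.64 -0.16  0.14] [ 1.23  0.66 -1.06  2.18  2.    0.22  1.76]
sweep42 [ 0.51 -0.17  0.14] None
```

```bash
cat >> hp.py <<'E'
def tool_y(phi,yaw,s=1):   # tool leaning outward phi, fingers closing along bed/rest y
    r=R.from_euler("z",yaw)
    return orient(r.apply([np.sin(phi),0,-np.cos(phi)]),s*r.apply([0,1,0]))
E
python3 - <<'E'
from hp import *
np.set_printoptions(precision=2,suppress=True)
D=np.radians
for s in(1,-1):
  for ph in(-10,0):
    def t(n,g,phi,yaw):
        o=tool_y(phi,yaw,s); p=np.array(g)+R.from_quat(o).apply([0,0,.0188])
        q=manip.solve_ik(p,o); print(n,np.round(p,3),None if q is None else np.array(q))
    print("s",s,ph)
    for d in(0,.15): t("rest",np.array([.423,.348,.173])+d*np.array([-.5,0,.866]),D(ph),.02)
    for th in(40,):
      for y in(.01,-.105):
        for x in(.035,-.1):
          a=D(th); t(f"sweep{th}",bed(x-.157*np.sin(a),y,.157*np.cos(a)+.005),a-D(30)+D(ph),cyaw)
E
```

```text
s 1 -10
rest [0.42 0.35 0.15] [ 0.18  0.88 -1.3   1.74  0.72  1.3   0.28]
rest [0.34 0.35 0.28] [ 0.21  0.51 -1.29  1.76  0.35  1.34  0.42]
sweep40 [ 0.62 -0.05  0.14] [ 0.72  0.76 -1.03  1.67  0.71  1.13  1.15]
sweep40 [ 0.49 -0.06  0.14] [ 0.91  0.52 -1.06  2.    0.57  0.95  1.21]
sweep40 [ 0.63 -0.16  0.14] [ 0.86  0.79 -1.01  1.6   0.72  1.16  1.34]
sweep40 [ 0.5  -0.17  0.14] [ 1.08  0.58 -1.04  1.92  0.61  0.99  1.41]
s 1 0
rest [0.42 0.35 0.15] [ 0.18  0.78 -1.3   1.86  0.82  1.18  0.18]
rest [0.35 0.35 0.28] [ 0.22  0.36 -1.29  1.85  0.37  1.21  0.41]
sweep40 [ 0.63 -0.05  0.14] [ 0.79  0.66 -1.02  1.83  0.74  0.88  1.11]
sweep40 [ 0.49 -0.06  0.14] [ 1.09  0.49 -1.22  2.13  0.69  0.76  1.11]
sweep40 [ 0.64 -0.16  0.14] [ 0.95  0.71 -1.01  1.75  0.72  0.9   1.33]
sweep40 [ 0.5  -0.17  0.14] [ 1.2   0.5  -1.07  2.05  0.58  0.74  1.46]
s -1 -10
rest [0.42 0.35 0.15] [-0.13  0.56 -0.73  1.75  0.27  1.09 -2.49]
rest [0.34 0.35 0.28] [-0.58  0.23 -0.21  1.78 -0.08  1.27 -2.31]
sweep40 [ 0.62 -0.05  0.14] [ 0.48  0.6  -0.62  1.68  0.4   1.   -1.77]
sweep40 [ 0.49 -0.06  0.14] [ 0.67  0.39 -0.72  2.01  0.34  0.86 -1.74]
sweep40 [ 0.63 -0.16  0.14] [ 0.58  0.62 -0.54  1.61  0.36  1.01 -1.55]
sweep40 [ 0.5  -0.17  0.14] [ 0.77  0.42 -0.6   1.93  0.3   0.88 -1.48]
s -1 0
rest [0.42 0.35 0.15] [-0.75  0.37  0.01  1.89 -0.01  0.88 -2.28]
rest [0.35 0.35 0.28] [-0.65  0.14 -0.21  1.87  0.03  1.13 -2.42]
sweep40 [ 0.63 -0.05  0.14] [ 0.54  0.51 -0.64  1.84  0.42  0.75 -1.79]
sweep40 [ 0.49 -0.06  0.14] [ 0.75  0.3  -0.75  2.14  0.31  0.63 -1.7 ]
sweep40 [ 0.64 -0.16  0.14] [ 0.65  0.54 -0.55  1.76  0.33  0.76 -1.52]
sweep40 [ 0.5  -0.17  0.14] [ 0.86  0.34 -0.63  2.06  0.23  0.65 -1.38]
```

```bash
python3 - <<'E'
from hp import *
p=manip.current_tool_pos()
manip.servo_line([p[0]+.05,p[1]+.05,.42],vel=.3)
manip.move_pose(bed(0,-.112,.36),lever(1))
manip.servo_line(bed(0,-.112,.199),vel=.15)
effector.close(30)
print(manip.current_clock(),manip.current_finger_gap(),manip.current_gripper_force(),manip.current_force(),manip.current_tool_pos())
E
```

```text
5.1333 0.02600045299738257 29.99225914478302 [10.27828231  0.10100911 -4.60614685] [ 0.70213622 -0.16220464  0.23399472]
```

```bash
python3 - <<'E'
from hp import *
loc=lambda:Rb.inv().apply(manip.current_force())
manip.servo_line(bed(0,.115,.199),vel=.1)
print(loc())
for y in np.arange(.119,.160,.004):
    manip.servo_line(bed(0,y,.199),vel=.04); f=loc(); print(round(y,3),f.round(1))
    if f[1]<-14: break
effector.open_jaws()
manip.servo_line(bed(0,y-.005,.36),vel=.25)
import cv2
cv2.imwrite("pics/s1.png",viewer.get_image("top")[:,:,::-1])
print(manip.current_clock())
E
```

```text
[ 8.30929211 -1.6432053  -4.92906506]
0.119 [ 7.4 -0.3 -4.2]
0.123 [ 7.1 -0.2 -3.8]
0.127 [ 6.7 -1.  -3.6]
0.131 [ 7.4 -0.8 -4.2]
0.135 [ 6.8 -1.9 -3.5]
0.139 [ 6.3 -5.3 -1.7]
0.143 [  4.9 -11.6   0.2]
0.147 [  2.8 -17.9   3.1]
11.5417
```

```bash
python3 - <<'E'
from hp import *
o=tool_y(0,.02,1)
g=np.array([.423,.348,.173-.0188])
manip.move_pose(g+[0,0,.17],o)
manip.servo_line(g,vel=.15)
effector.close(50); f=manip.current_force()
print(manip.current_clock(),manip.current_finger_gap(),manip.current_gripper_force(),f,manip.current_tool_pos(),manip.current_q())
import cv2
s=viewer.get_image("side")
cv2.imwrite("pics/s2.png",cv2.resize(s[300:450,160:320],None,fx=3,fy=3,interpolation=2)[:,:,::-1])
t=cv2.imread("pics/s1.png")[150:260,250:430]
a=cv2.resize(t,(720,440),interpolation=2);cv2.imwrite("pics/s1c.png",a)
E
```

```text
15.3 0.021735914275637466 49.93685066699982 [ 0.29910848  0.81093847 -0.47026656] [0.42306781 0.34793682 0.15410251] [ 0.11320341  0.67078241 -1.1578487   1.8613421   0.69777232  1.08900649
  0.2724962 ]
```

View pics/s2.png

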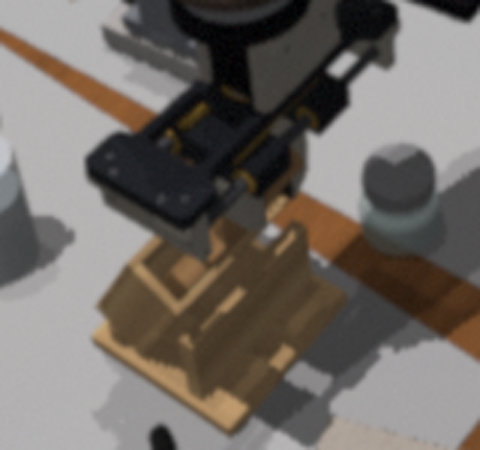

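The handle is gripped (gap 21.7 mm). Next I'll draw it out along the pocket axis and check the tip with the cameras.

```bash
cat >> hp.py <<'E'
G0=np.array([.42307,.34794,.1541]); O0=tool_y(0,.02,1); U0=R.from_euler("z",.02).apply([-.5,0,.866])
LEAN=np.radians(30); L=.157   # brush lean with upright tool, grip to bristle ends
def sweep(x,y,z,th=np.radians(40)):  # lower robot-side bristle edge at bed (x,y,z), brush leaning th
    o=tool_y(th-LEAN,cyaw,1)
    tip=np.array([x+.007*np.cos(th),y,z+.007*np.sin(th)])
    g=tip+L*np.array([-np.sin(th),0,np.cos(th)])
    return bed(*g)+R.from_quat(o).apply([0,0,.0188]),o
E
python3 - <<'E'
from hp import *
import cv2
np.set_printoptions(precision=3,suppress=True)
manip.servo_line(G0+.13*U0,vel=.12)
print(manip.current_force())
manip.servo_line(G0+.13*U0+[.0,-.0,.15],vel=.25)
p,o=sweep(-.1,-.06,.16)
manip.move_pose(p,o)
print(manip.current_clock(),manip.current_tool_pos(),p)
for n in("side","top"):
    cv2.imwrite(f"pics/b_{n}.png",viewer.get_image(n)[:,:,::-1])
from geo import proj
th=np.radians(40);u=np.array([-np.sin(th),0,np.cos(th)])
tip=np.array([-.1+.007*np.cos(th),-.06,.16+.007*np.sin(th)])
out=[]
for n in("side","top"):
    im=cv2.imread(f"pics/b_{n}.png")
    pts=[proj(n,bed(*(tip+k*u+[0,w,0]))) for k,w in((0,0),(0,.04),(0,-.04),(.08,0),(.2,0))]
    c=np.mean(pts,0).astype(int);x0,y0=np.clip(c-[65,75],0,[510,330])
    c=cv2.resize(im[y0:y0+150,x0:x0+130],None,fx=3,fy=3,interpolation=2)
    for q in pts: cv2.circle(c,tuple(((q-[x0,y0])*3).astype(int)),2,(0,0,255),-1)
    out.append(c);print(n,x0,y0,np.round(pts,1).tolist())
cv2.imwrite("pics/b.png",np.hstack(out))
E
```

```text
[-0.096  0.468 -1.841]
19.175 [ 0.504 -0.124  0.301] [ 0.504 -0.126  0.301]
side 259 124 [[311.5, 211.1], [304.0, 217.9], [318.8, 204.7], [329.0, 195.4], [358.5, 168.8]]
top 294 145 [[357.9, 209.4], [345.5, 210.4], [370.3, 208.4], [360.3, 224.1], [364.2, 248.0]]
```

View pics/b.png

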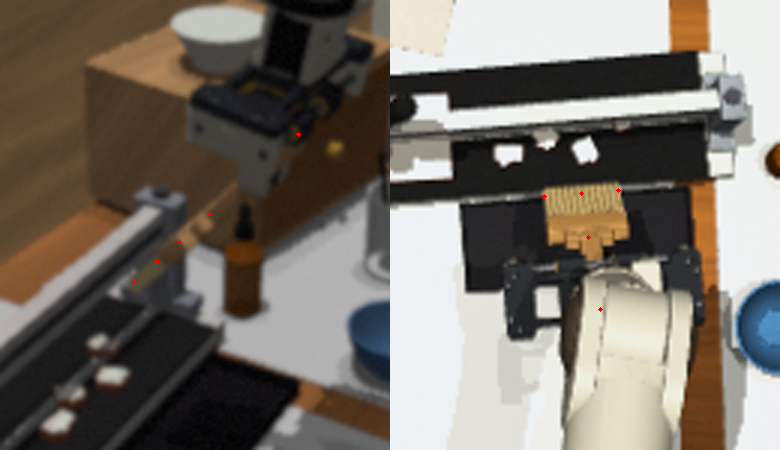

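```bash
python3 - <<'E'
from hp import *
np.set_printoptions(precision=2,suppress=True)
p,o=sweep(-.062,-.15,.03); manip.servo_line(p,o,vel=.2)
manip.sleep(.2); f0=manip.current_force()
for z in np.arange(.016,-.013,-.002):
    p,o=sweep(-.062,-.15,z); manip.servo_line(p,o,vel=.04)
    f=manip.current_force()-f0; print(round(z,3),f)
    if f[2]>1.5: break
p,o=sweep(-.062,-.15,.03); manip.servo_line(p,o,vel=.15)
print(manip.current_clock())
E
```

```text
0.016 [-0.04  0.64 -0.42]
0.014 [-0.35  1.47 -0.4 ]
0.012 [ 0.82  0.28 -0.38]
0.01 [-0.91  0.56 -0.04]
0.008 [-0.46  0.74 -0.19]
0.006 [-0.17  1.32  0.06]
0.004 [-6.44  1.21 10.29]
22.7667
```

```bash
cat >> hp.py <<'E'
def stroke(x,y,thd=40,xend=-.105,z=.007,vel=.09):
    th=np.radians(thd); x-=.003; y+=.004
    u=np.array([-np.sin(th),0,np.cos(th)])
    go=lambda d,v:manip.servo_line(*sweep(*(np.array([x,y,z])+d*u),th),vel=v)
    go(.12,.3); go(.03,.2); go(0,.06); f=[manip.current_force()]
    for xx in np.linspace(x,xend,5)[1:]:
        manip.servo_line(*sweep(xx,y,z,th),vel=vel); f.append(manip.current_force())
    manip.servo_line(*sweep(xend,y,z+.08,th),vel=.25)
    print("stroke",x,y,np.round(f,1).tolist(),manip.current_clock())
E
python3 - <<'E'
from hp import *
import cv2
manip.servo_line(*sweep(-.1,-.0,.09),vel=.25)
stroke(.018,.012); stroke(.02,-.047)
o=[]
for n,(x,y,w,h) in(("side",(230,200,130,110)),("top",(295,160,130,110))):
    o.append(cv2.resize(viewer.get_image(n)[y:y+h,x:x+w],None,fx=3,fy=3,interpolation=2)[:,:,::-1])
cv2.imwrite("pics/k1.png",np.hstack(o))
E
```

```text
stroke 0.015 0.016 [[-1.1, -0.7, -2.5], [0.3, 0.2, -1.3], [0.3, -0.3, -0.3], [-0.6, -0.0, -2.3], [1.0, 0.2, -0.6]] 27.525
stroke 0.017 -0.043 [[0.3, 0.8, -1.7], [0.2, 0.4, -1.1], [0.3, 0.2, -0.2], [-1.0, 0.0, -2.4], [0.3, -0.6, -1.0]] 31.6083
```

View pics/k1.png

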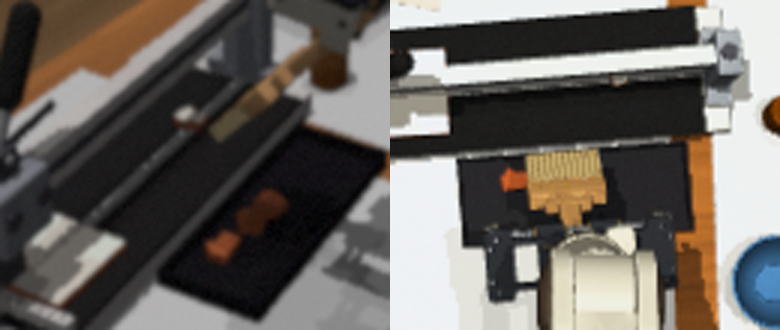

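Three offcuts are off the bed. The last one is under the rail, at side (292,239) and top (371,187), so I'll sweep it next.

```bash
python3 - <<'E'
from hp import *
import cv2
stroke(.036,-.115,44)
p=manip.current_tool_pos(); manip.servo_line(p+np.array([-.05,.0,.22]),vel=.3)
o=[]
for n,(x,y,w,h) in(("side",(230,200,130,110)),("top",(295,160,130,110))):
    o.append(cv2.resize(viewer.get_image(n)[y:y+h,x:x+w],None,fx=3,fy=3,interpolation=2)[:,:,::-1])
cv2.imwrite("pics/k2.png",np.clip(np.hstack(o)*1.6,0,255).astype(np.uint8))
E
```

```text
stroke 0.032999999999999995 -0.111 [[-0.6, -0.1, -1.4], [0.5, -0.1, -1.7], [0.6, -1.3, -1.3], [-0.3, 0.4, -1.2], [0.2, -0.3, -1.3]] 35.9833
```

View pics/k2.png

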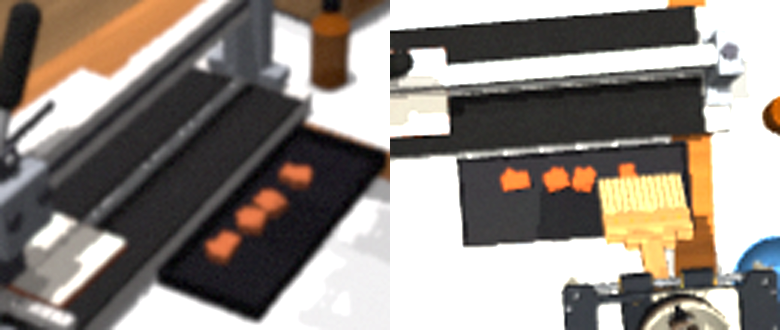

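All four offcuts are in the tray. Now I'll return the brush to the rest, watching the force.

```bash
python3 - <<'E'
from hp import *
N=R.from_euler("z",.02).apply([.866,0,.5])
manip.move_pose(G0+.13*U0+[0,0,.15],O0)
manip.servo_line(G0+.13*U0+.004*N,vel=.25)
manip.sleep(.2); f0=manip.current_force()
for d in(.10,.09,.08,.07,.06,.05,.04,.03,.02,.012,.006,.003):
    manip.servo_line(G0+d*U0+.004*N,vel=.08); f=manip.current_force()-f0; print(d,f.round(1))
    if np.linalg.norm(f)>8: break
print(manip.current_clock(),manip.current_tool_pos())
E
```

```text
0.1 [-0.1 -0.8 -0.6]
0.09 [-0.9 -0.4  0.2]
0.08 [-0.  -0.5 -0.3]
0.07 [-0.2 -0.9 -0.8]
0.06 [-0.1 -0.1  0.1]
0.05 [-0.8  0.2 -0.5]
0.04 [-0.8  0.8 -1. ]
0.03 [-0.4 -0.7 -0.4]
0.02 [-0.  -0.1 -1.4]
0.012 [-0.5  0.1  0.2]
0.006 [-0.2 -0.7 -0.3]
0.003 [-1.5  0.2  0.1]
43.3333 [0.42504388 0.34787691 0.1585549 ]
```

Insertion met no resistance. I'll release, retreat and take the final look.

```bash
python3 - <<'E'
from hp import *
import cv2
effector.open_jaws(); manip.sleep(.2)
p=manip.current_tool_pos(); manip.servo_line(p+np.array([0,0,.17]),vel=.2)
manip.move_pose([.42,.1,.42],O0); manip.sleep(.5)
s=viewer.get_image("side");t=viewer.get_image("top")
o=[cv2.resize(s[340:440,185:285],None,fx=3,fy=3,interpolation=2),cv2.resize(s[170:320,190:360],(340,300),interpolation=2),cv2.resize(t[225:280,195:250],(130,130))]
o[2]=cv2.copyMakeBorder(o[2],0,170,0,0,0)
cv2.imwrite("pics/f.png",np.hstack(o)[:,:,::-1]); print(manip.current_clock())
E
```

```text
47.3583
```

View pics/f.png

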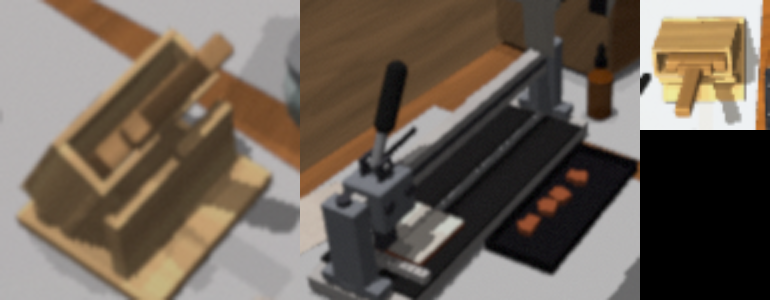

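The picture shows the brush seated in its pocket as at the start, the carriage at the fence end, the tile in place, the bed clear and four offcuts in the tray.

```bash
python3 -c "
from bench import manip
print(manip.hand_in(), manip.current_clock())"
```

```text
the job is handed in; nothing more can be done
the job is handed in; nothing more can be done
```

I handed the job in at about 47 s: the carriage is at its stop, all four offcuts are in the tray, the tile looks undisturbed and the brush is back in its pocket; I was given no verdict.

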